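# Pin the gate bar of a butcher's tray dock

## Task

The red gate bar of the meat-tray dock has been left open. Swing it shut, take the yellow-handled hinge pin out of its stand and thread it through the bar's ring and the steel lug underneath, feeling for the hidden hole by easing the bar to and fro, until the pin is fully home; then let go. Work gently, never forcing the pin, and leave the pounder, knife and spray bottle where they are.

Things in the scene. Friction and masses are not known exactly. Their poses are not given: they have to be found in the camera images.
- pivot (a point): Vertical hinge axis of the gate bar at the bar's underside, 42 mm above the table. Has the dock's axes: the closed bar runs from here along +y; the fixed white tray (rim 58 mm above the table, front wall 50 mm from the closed bar's centre line) is on the +x side; the bar opens to -x. The dock is fixed, on an 8 mm base plate.
- gate (a joint): Angle of the red gate bar (rad): 0 = nominally closed, growing as it swings away from the tray towards the robot (anticlockwise from above); limits -0.09 and 1.0. Stays where left; friction about 0.25 N m (1.2 N at its free end). Bar 10 mm wide, 42 to 56 mm above the table; its free end carries a round ring, the upper knuckle.
- eye (a point): Centre of the ring's hole at the ring's top face, on the gate bar, 220 mm from the hinge axis, 56 mm above the table. Its y axis points outward along the bar. Ring 36 mm outside diameter, 14 mm thick, through hole 12 mm. It passes 1 mm above the lug.
- lug_nominal (a point): Drawn middle of the top of the dark steel lug (lower knuckle), 41 mm above the table. Fixed plate 76 mm (dock x) by 36 mm, 16 mm thick, 12 mm through hole in its middle. Its real place is NOT measured: it is bolted up to 15 mm to either side of this point along the dock's x axis, the way the ring travels; with the bar over it the hole is hidden and must be felt for.
- pin_grip (a point): Middle of the yellow handle (16 mm diameter, 40 mm tall) of the loose hinge pin; z up along the pin. Below it a collar 22 mm in diameter, 6 mm thick, underside 26 mm below this point; then a shank 10 mm in diameter, 40 mm long, its last 5 mm tapering to 8 mm. About 60 g. Starts upright in the stand, collar on the stand's top. Fully home, the collar rests on the ring.
- pin_tip (a point): Tip of the hinge pin's shank, 66 mm below the handle's middle.
- stand: White block 60 x 60 x 50 mm, fixed to the table, with a 13 mm hole 45 mm deep in its top in which the pin stands. Origin at the centre of its underside. It stands to the left or the right of the dock; the pounder stands on the other side.
- pounder_mid (a point): Bystander: steel meat pounder standing upright, 76 mm diameter foot, 130 mm tall; this point is half-way up. Leave it where it is.
- knife: Bystander: black-handled knife lying flat, 255 mm long, 16 mm high; origin near the middle, x axis towards the blade's tip. Leave it where it is.
- spray: Bystander: green bottle with a white cap, 66 mm diameter, 190 mm tall; origin at the centre of its underside. Leave it where it is.

How it is judged (in metres and radians):
On the way:
1. the gate bar is swung shut, its ring over the lug (value of joint gate below 0.12 rad), for 0.2 s.
At the end, for the whole second after the job is handed in: Bar shut over the lug (hinge angle within 0.08 rad of 0); pin through ring and lug, fully home (tip at least 37 mm below the ring's top face, handle within 5 mm of the hole's axis, upright within 0.08 rad), released and at rest; bystanders not moved (value of joint gate between -0.08 and 0.08 rad and horizontal distance between pin_grip and eye below 0.005 m and z of pin_tip in the frame of eye below -0.037 m and angle between pin_grip's own z axis and vertical below 0.08 rad and linear speed of pin below 0.01 m/s); the robot touches nothing.
It fails at once if the pin is forced: more than 30 N between the pin and the lug (contact force between pin and lug above 30 N).
It fails at once if the pin is forced: more than 30 N between the pin and the gate bar (contact force between pin and gate above 30 N).
It fails at once if the pounder is moved more than 20 mm (distance of pounder_mid from where it was at the start of the episode above 0.02 m).
It fails at once if the knife is moved more than 20 mm (distance of knife from where it was at the start of the episode above 0.02 m).
It fails at once if the spray bottle is moved more than 20 mm (distance of spray from where it was at the start of the episode above 0.02 m).
It also fails if it takes over 67 s, if anything falls off the work surface, if the arm or the gripper's body presses on something with over 40 N, if the wrist force passes 120 N, or if a joint passes its speed limit or range.

## Robot

A 6-joint arm with a two-finger parallel gripper is mounted at the origin on the work surface. World frame = base frame: x ahead of the robot, y to its left, z up, the work surface at z = 0. Lengths are in m, angles in degrees, forces in N, time in s.
With the tool pointing down it reaches from about 0.375 to 0.75 m from the base axis. Payload 9 kg.
Tool frame: the origin (TCP) lies at the very end of the fingers, on their centre line; the grasp point (between the pads) lies 19 mm behind it (env.tcp_to_grasp is the distance from the TCP to the grasp point, in m); z points along the fingers, y is the direction in which the jaws open and shut (so a half turn about z gives the same grasp; the last joint's range is limited). The gripper opens to 85 mm and grips with 20 to 120 N. Pads are 22 mm wide; open, the fingers measure 114 mm over their backs; the gripper's body (76 mm by 85 mm) begins 54 mm behind the grasp point. The pads swing forward as they close: fully open they stand 13 mm farther back than shut.
Start: joints at [-76.301, 5.964, 5.575, 89.605, 0, 77.527], TCP at [0.265, -0.539, 0.198] pointing down, gripper open.
Joint ranges: [-171.21, 171.21], [-48.23, 106.86], [-62.78, 66.21], [-105.2, 120.99], [-86.42, 89.51], [-180, 180]. Speed limits (degrees/s): [127.2, 127.2, 147.25, 180, 180, 180].

## Interface

Orientations are given as a 3x3 rotation matrix whose columns are the frame's x, y, z axes.
In Python, from station import env gives the robot as it stands. Calls block until the motion is done:
- env.goto(position, orientation): joint-space move of the TCP to a pose.
- env.movel(position, frame=None, rate=0.15): straight line of the TCP; frame=None keeps the orientation; rate is the mean speed in m/s.
- env.move_joints(angles): joint-space move.
- env.open_gripper() and env.grab(): open the fingers fully, or close them until they stop; the grip force is fixed at half the most.
- env.dwell(seconds).
- env.solve_ik(position, orientation): joint angles nearest the present ones, or None.
- env.grab_frame(name): name is "scene" or "top" or "wrist"; returns (picture, depth): 420x560x3 uint8, blue, green, red; 420x560 float32, m along the optical axis (not along the pixel's ray), 0 where there is no reading.
- env.camera_info(name): a dict with "camera_matrix" (3x3 intrinsics, pixels), "distortion" ([k1, k2, p1, p2, k3] as OpenCV has them; the pictures are not rectified), "xyz" and "rotation" of the camera in the world. Camera axes: x right, y down, z forward; pixel columns grow to the right and rows downward; lengths in m; the calibration is good to about 2 mm. A picture is of the moment at which its call begins: read the wrist's pose just before it. camera_info takes no time and is no camera call; for the wrist camera it gives the pose at the moment of the call.
A pose or a line that the arm cannot do raises env.PlanningError and nothing moves.
- env.finish_job(): hands the job in, once; it reports no verdict.
Readings, each from a call of its own:
- env.read_clock(): time.
- env.read_joint_positions(): joint angles.
- env.read_qd(): joint speeds.
- env.read_joint_efforts(): joint torques, N m.
- env.read_tool_pos(): TCP position.
- env.read_tcp_rot(): TCP orientation.
- env.read_contact_force(): force on the tool from outside, world axes, zero at the start.
- env.read_ft_torque(): the same for the moment, N m.
- env.read_gripper_width(): finger opening in m.
Only numpy, scipy, OpenCV 4.12 (cv2) and the standard library are available. Lean on these libraries where they do the work, as an engineer would, in place of code of your own. Each camera call takes 0.05 s, during which the arm holds its last target.

## Working session

There is one attempt and no reset: what is moved stays moved. The work goes in short steps, each a Python script; the robot and the scene stay as the last script left them, time stands still between calls to the robot, and variables do not carry over. Pictures are saved under pics/ and viewed, and the job is handed in when it is done.

```bash
ls; mkdir -p pics
python3 - <<'E'
from station import env
import cv2
for n in("scene","top","wrist"):
    im,d=env.grab_frame(n); cv2.imwrite(f"pics/{n}0.png",im)
    c=env.camera_info(n); print(n,c)
print(env.read_clock(),env.read_gripper_width(),env.read_tool_pos())
print(env.read_tcp_rot(), env.tcp_to_grasp)
E
```

```text
pics
scene {'camera_matrix': array([[449.85488174,   0.        , 281.06506757],
       [  0.        , 449.85488174, 210.64185035],
       [  0.        ,   0.        ,   1.        ]]), 'distortion': array([-0.13884471,  0.        ,  0.        ,  0.        ,  0.        ]), 'xyz': array([1.07392137, 0.88614273, 0.8189112 ]), 'rotation': array([[-0.87443757,  0.27654265, -0.39860144],
       [ 0.48481699,  0.52801206, -0.69724871],
       [ 0.01764736, -0.80294921, -0.59578615]])}
top {'camera_matrix': array([[512.53602088,   0.        , 273.34308158],
       [  0.        , 512.53602088, 209.89755416],
       [  0.        ,   0.        ,   1.        ]]), 'distortion': array([-0.16351332,  0.        ,  0.        ,  0.        ,  0.        ]), 'xyz': array([ 0.22655384, -0.00446414,  1.58569843]), 'rotation': array([[-0.00655955, -0.97899343,  0.20378625],
       [-0.99995359,  0.00785972,  0.00557135],
       [-0.00705602, -0.20374024, -0.97899955]])}
wrist {'camera_matrix': array([[328.29034091,   0.        , 279.02145288],
       [  0.        , 328.29034091, 213.95764974],
       [  0.        ,   0.        ,   1.        ]]), 'distortion': array([0.00282247, 0.        , 0.        , 0.        , 0.        ]), 'xyz': array([ 0.34077509, -0.50095354,  0.37335379]), 'rotation': array([[ 4.41361113e-01, -8.47401402e-01, -2.95146118e-01],
       [-8.97329226e-01, -4.17093585e-01, -1.44337110e-01],
       [-7.92083158e-04,  3.28548026e-01, -9.44486933e-01]])}
0.15 0.08524019542322904 [ 0.26461549 -0.53820302  0.19772075]
[[ 8.97457744e-01  4.41100395e-01 -1.97708981e-04]
 [ 4.41100370e-01 -8.97457262e-01  9.61943903e-04]
 [ 2.46878475e-04 -9.50513510e-04 -9.99999518e-01]] 0.0187
```

View pics/top0.png

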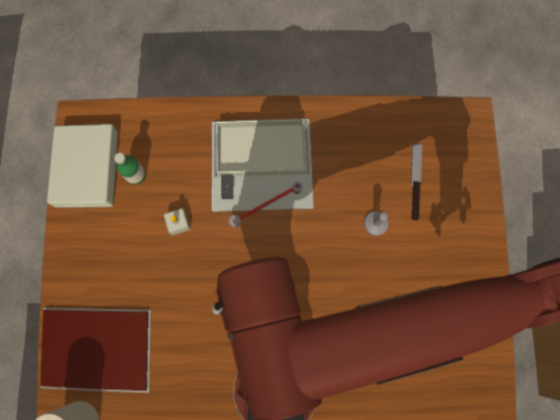

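View pics/scene0.png

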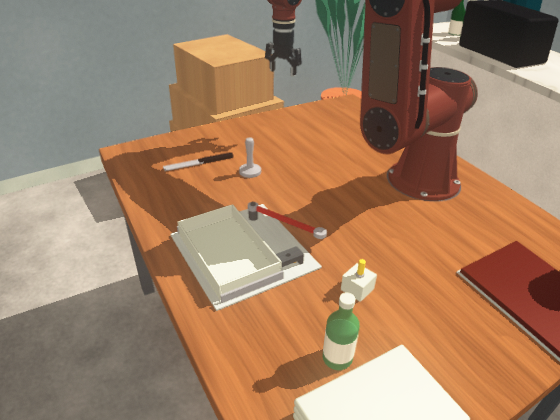

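View pics/wrist0.png

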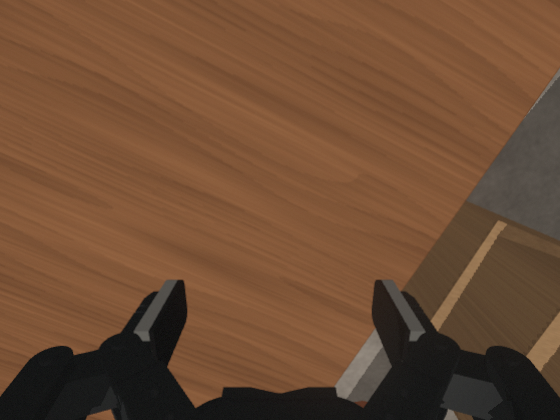

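```bash
cat > h.py <<'E'
from station import env
import numpy as np, cv2
def ray(ci,uv):
    K=ci["camera_matrix"];p=cv2.undistortPoints(np.array(uv,float).reshape(-1,1,2),K,ci["distortion"]).reshape(-1,2)
    d=np.c_[p,np.ones(len(p))]@np.array(ci["rotation"]).T
    return np.array(ci["xyz"]),d
def onz(ci,uv,z):
    o,d=ray(ci,uv); z=np.broadcast_to(z,len(d)); t=(z-o[2])/d[:,2]; return o+d*t[:,None]
def proj(ci,P):
    R=np.array(ci["rotation"]);t=-R.T@ci["xyz"]
    return cv2.projectPoints(np.atleast_2d(np.array(P,float)),cv2.Rodrigues(R.T)[0],t,ci["camera_matrix"],ci["distortion"])[0].reshape(-1,2)
def down(yaw): # tool z down, tool x at yaw (deg) in world
    c,s=np.cos(np.radians(yaw)),np.sin(np.radians(yaw))
    return np.array([[c,s,0],[s,-c,0],[0,0,-1.]])
def shot(n,name,crop=None,k=1):
    ci=env.camera_info(n);im,d=env.grab_frame(n);cv2.imwrite(f"pics/{name}.png",im);np.savez(f"{name}.npz",im=im,d=d,**ci)
    return ci,im,d
E
python3 - <<'E'
from h import *
ci=env.camera_info("top")
print(onz(ci,[[297,187],[235,221],[227,186],[174,217],[177,222],[130,178],[377,222]],[.056,.056,.041,.105,.05,.1,.0]).round(3))
im=cv2.imread("pics/top0.png"); c=im[110:240,150:410]
cv2.imwrite("pics/topc.png",cv2.resize(c,None,fx=3,fy=3,interpolation=cv2.INTER_CUBIC))
im=cv2.imread("pics/scene0.png"); c=im[190:310,170:390]
cv2.imwrite("pics/scenec.png",cv2.resize(c,None,fx=3.5,fy=3.5,interpolation=cv2.INTER_CUBIC))
E
```

```text
[[ 0.616 -0.069  0.056]
 [ 0.511  0.121  0.056]
 [ 0.625  0.148  0.041]
 [ 0.516  0.299  0.105]
 [ 0.511  0.3    0.05 ]
 [ 0.639  0.44   0.1  ]
 [ 0.515 -0.323  0.   ]]
```

View pics/topc.png

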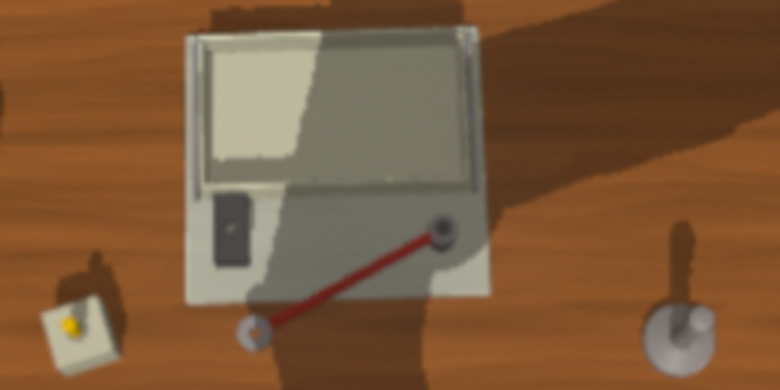

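View pics/scenec.png

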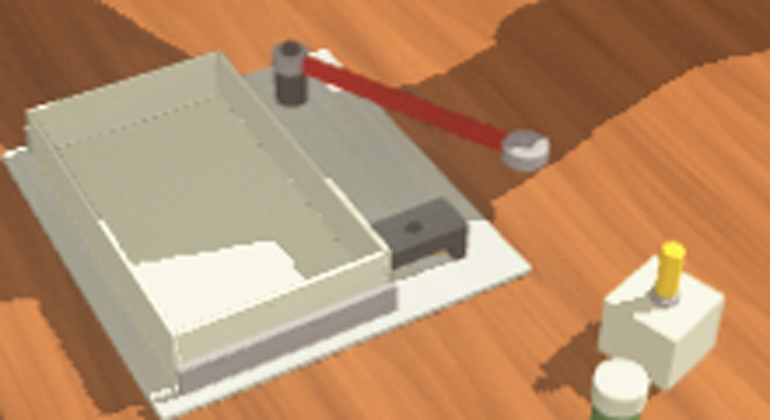

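Run:
```python
from h import *
for y in (0,180,-90,90): print(y,env.solve_ik([0.56,0.135,0.2],down(y)), env.solve_ik([0.516,0.299,0.1],down(y)))
env.goto([0.55,0.135,0.22],down(0))
print(env.read_clock(),env.read_tool_pos())
shot("wrist","w1");
```

```text
0 [   0.55186285    1.78134512    1.39249627   89.61115115    0.
 -179.44813715] [  17.53909558    5.56466613   -5.06363801   79.37169585    0.
 -162.46090442]
180 [ 0.55186285  1.78134512  1.39249627 89.61115115  0.          0.55186285] [17.53909558  5.56466613 -5.06363801 79.37169585  0.         17.53909558]
-90 [  0.55186285   1.78134512   1.39249627  89.61115115   0.
 -89.44813715] [ 17.53909558   5.56466613  -5.06363801  79.37169585   0.
 -72.46090442]
90 [ 0.55186285  1.78134512  1.39249627 89.61115115  0.         90.55186285] [ 17.53909558   5.56466613  -5.06363801  79.37169585   0.
 107.53909558]
3.8667 [0.55006927 0.13474816 0.21994388]
```

View pics/w1.png

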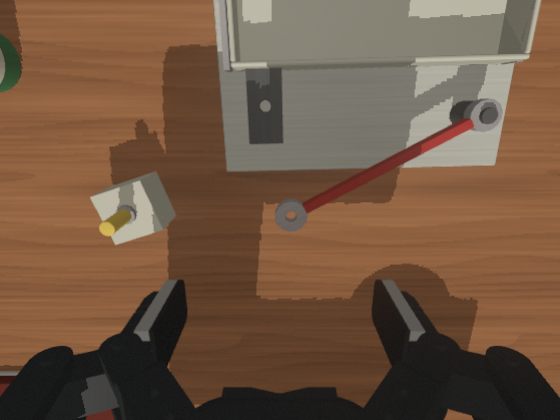

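Run:
```python
from h import *
f=np.load("w1.npz");im=f["im"];ci={k:f[k] for k in("camera_matrix","distortion","xyz","rotation")}
print(np.round(ci["xyz"],4))
d=f["d"]
pts={"lug":(265,105),"ring":(291,215),"piv":(488,115)}
uv=np.array(list(pts.values()))
print([d[v,u] for u,v in uv])
print(onz(ci,uv,[.041,.056,.056]).round(4))
c=cv2.resize(im[40:240,220:520],None,fx=2.6,fy=2.6,interpolation=cv2.INTER_CUBIC);cv2.imwrite("pics/w1c.png",c)
c=cv2.resize(im[160:260,80:190],None,fx=5,fy=5,interpolation=cv2.INTER_CUBIC);cv2.imwrite("pics/w1d.png",c)
c=cv2.resize(im[60:150,235:295],None,fx=6,fy=6,interpolation=cv2.INTER_CUBIC);cv2.imwrite("pics/w1e.png",c)
c=cv2.resize(im[190:240,265:325],None,fx=8,fy=8,interpolation=cv2.INTER_CUBIC);cv2.imwrite("pics/w1f.png",c)
hsv=cv2.cvtColor(im,cv2.COLOR_BGR2HSV)
m=cv2.inRange(hsv,(22,120,100),(35,255,255)); 
n,l,s,cen=cv2.connectedComponentsWithStats(m);print(s[1:][s[1:,4]>30],cen[1:][s[1:,4]>30])
```

```text
[0.6349 0.1347 0.3956]
[np.float32(0.36786157), np.float32(0.41956642), np.float32(0.3196719)]
[[ 0.6298  0.1489  0.041 ]
 [ 0.5155  0.1215  0.056 ]
 [ 0.6204 -0.0724  0.056 ]]
[[ 99 210  32  26 461]] [[114.61388286 222.34490239]]
```

View pics/w1d.png

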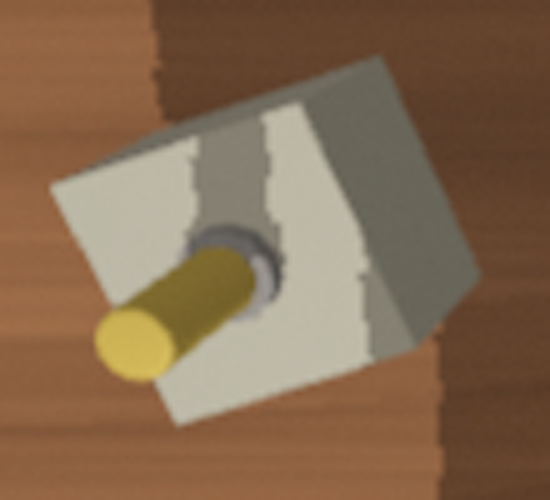

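View pics/w1e.png

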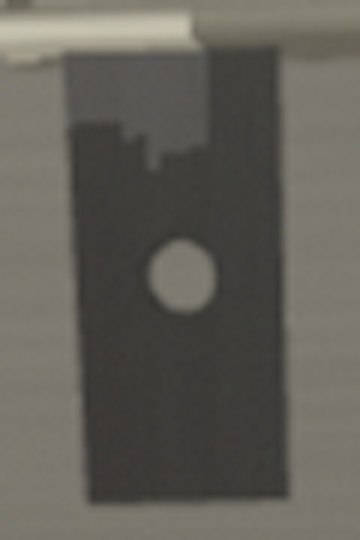

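View pics/w1f.png

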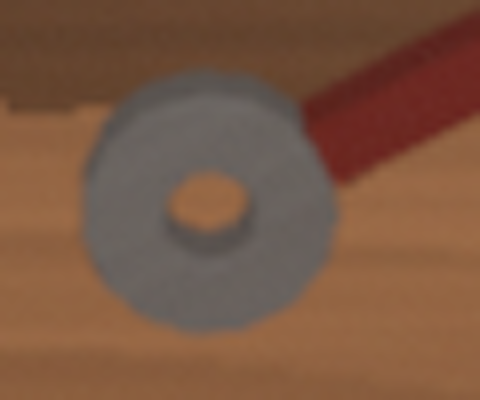

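View pics/w1c.png

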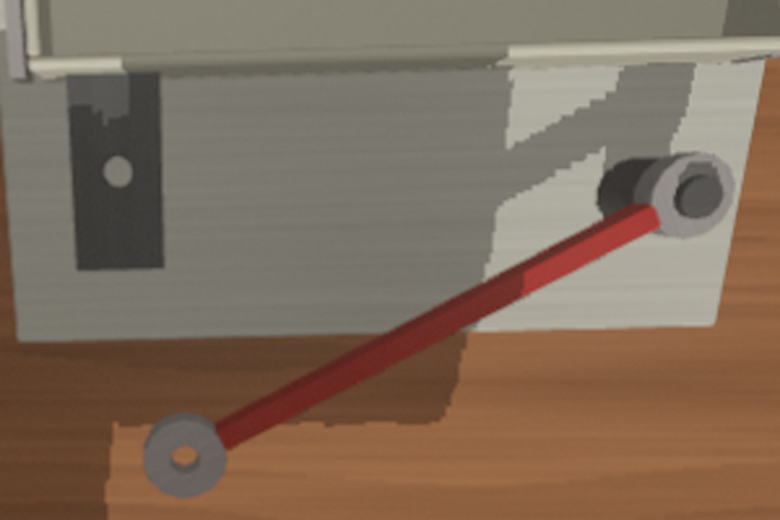

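Run:
```python
from h import *
f=np.load("w1.npz");ci={k:f[k] for k in("camera_matrix","distortion","xyz","rotation")}
c2=lambda u,v:(u/2.6+220,v/2.6+40)
P=onz(ci,[c2(18,341),c2(713,325),(265.3,106),(291.3,216.4),(485,114.6),(265.3+.5,142.7)],[.008,.008,.041,.056,.056,.041]);print(P.round(4))
e=P[0]-P[1];th=np.arctan2(-e[0],e[1]);print("dock yaw",th)
piv=P[4];print("ring r",np.linalg.norm(P[3]-piv),"lug r",np.linalg.norm((P[2]-piv)[:2]))
for k in(2,3): v=P[k]-piv;print("gate",np.arctan2(-v[0],v[1])-th)
env.grab()
print(env.read_clock(),env.read_gripper_width())
env.goto([0.455,0.0885,0.12],down(0))
env.movel([0.455,0.0885,0.046],rate=0.15)
print(env.read_contact_force())
env.movel([0.600,0.0885,0.046],rate=0.1)
print(env.read_clock(),env.read_tool_pos(),env.read_contact_force())
shot("wrist","w2")
```

```text
[[ 0.5543  0.1969  0.008 ]
 [ 0.5614 -0.1209  0.008 ]
 [ 0.6288  0.1486  0.041 ]
 [ 0.5139  0.1211  0.056 ]
 [ 0.6208 -0.0693  0.056 ]
 [ 0.5917  0.1486  0.041 ]]
dock yaw 0.02259542595321906
ring r 0.21840361393662336 lug r 0.2181213318792083
gate -0.05940880672795426
gate 0.4887511391686833
4.6833 -0.00015460718447019614
[ 0.71484523 -0.64395709  0.92630539]
11.9917 [0.59968899 0.08857302 0.04604221] [0.27233497 0.240353   0.2041741 ]
```

View pics/w2.png

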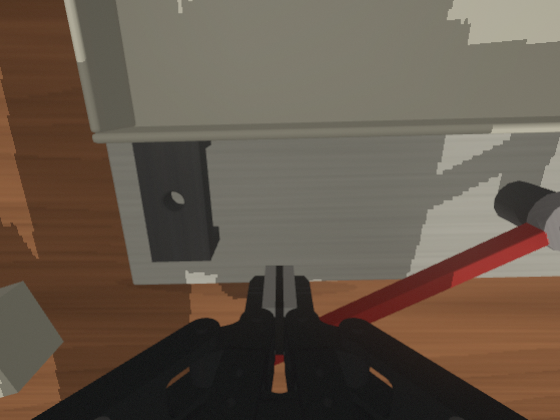

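Run:
```python
from h import *
f=np.load("w2.npz");ci={k:f[k] for k in("camera_matrix","distortion","xyz","rotation")}
print(onz(ci,[(278,360),(400,300),(550,232),(178,198),(278,268)],[.056,.056,.056,.041,.05]).round(4))
ci,im,d=shot("scene","s2")
cv2.imwrite("pics/s2c.png",cv2.resize(im[150:330,150:390],None,fx=3.2,fy=3.2,interpolation=cv2.INTER_CUBIC))
```

```text
[[ 0.5292  0.0891  0.056 ]
 [ 0.5734  0.0174  0.056 ]
 [ 0.6165 -0.0589  0.056 ]
 [ 0.6313  0.1464  0.041 ]
 [ 0.5912  0.0891  0.05  ]]
```

View pics/s2c.png

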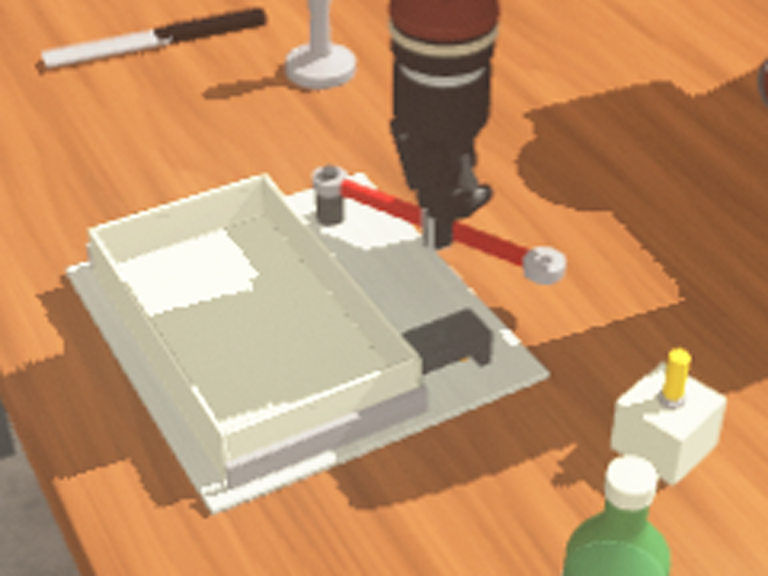

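Run:
```python
from h import *
t=env.read_clock()
env.movel([0.600,0.0885,0.075],rate=0.2)
env.movel([0.500,0.0885,0.075],rate=0.2)
env.movel([0.500,0.0885,0.043],rate=0.2)
print(env.read_clock()-t)
for x in (.51,.516,.522,.528,.534):
    env.movel([x,0.0885,0.043],rate=0.1)
    print(round(env.read_clock(),2),env.read_tool_pos().round(4),env.read_contact_force().round(2))
shot("wrist","w3")
ci,im,d=shot("scene","s3")
cv2.imwrite("pics/s3c.png",cv2.resize(im[150:330,150:390],None,fx=3.2,fy=3.2,interpolation=cv2.INTER_CUBIC))
```

```text
1.25
13.59 [0.511  0.0884 0.044 ] [-1.2  -0.17  0.53]
13.84 [0.5162 0.0885 0.0434] [ 0.21 -0.65 -0.41]
14.09 [0.522  0.0885 0.0431] [-0.26 -0.47 -0.47]
14.34 [0.528  0.0885 0.043 ] [-0.78  0.31  0.53]
14.59 [0.534  0.0885 0.043 ] [-0.7   0.27  0.83]
```

View pics/w3.png

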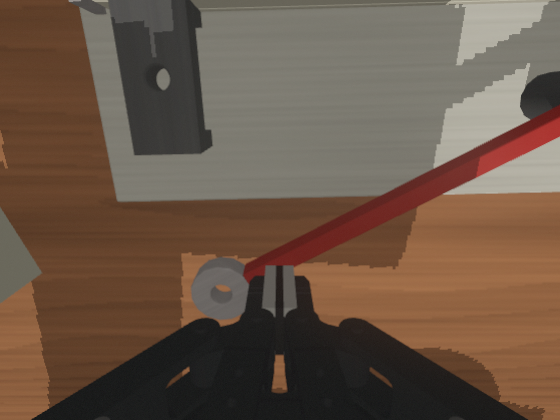

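View pics/s3c.png

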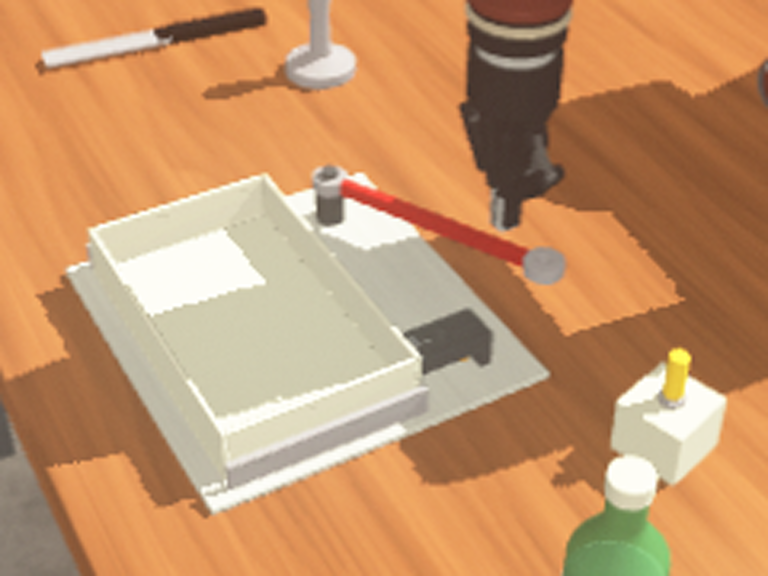

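Run:
```python
from h import *
f=np.load("w3.npz");ci={k:f[k] for k in("camera_matrix","distortion","xyz","rotation")}
print(onz(ci,[(222,288),(161,77)],[.056,.041]).round(4), ci["xyz"])
for x in (.545,.555,.565):
    env.movel([x,0.0885,0.043],rate=0.05)
    print(round(env.read_clock(),2),env.read_tool_pos().round(4),env.read_contact_force().round(2))
shot("wrist","w4")
```

```text
[[0.5176 0.1209 0.056 ]
 [0.6295 0.1474 0.041 ]] [0.61883753 0.08851883 0.21859773]
15.06 [0.5452 0.0885 0.0429] [-0.31  0.53 -1.18]
15.41 [0.5552 0.0885 0.043 ] [0.21 0.09 0.25]
15.76 [0.5652 0.0885 0.043 ] [-0.25 -0.08  0.2 ]
```

View pics/w4.png

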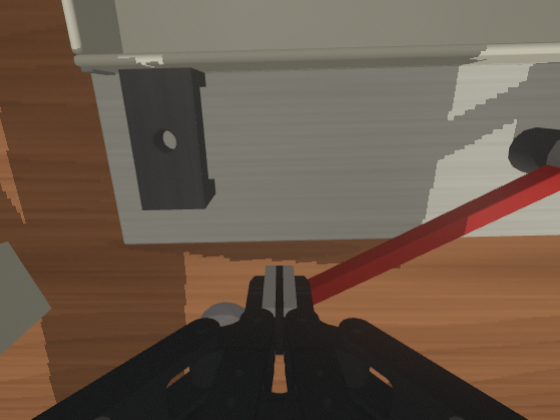

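Run:
```python
from h import *
env.movel([0.565,0.0885,0.075],rate=0.2)
env.movel([0.470,0.119,0.075],rate=0.2)
env.movel([0.470,0.119,0.046],rate=0.2)
piv=np.array([.6212,-.0705]);r=.2195
def ring(a): # world angle from +y toward -x
    return piv+r*np.array([-np.sin(a),np.cos(a)])
for a in (.47,.42,.36):
    p=ring(a)
    env.movel([p[0]-.0295,p[1],0.046],rate=0.06)
    print(round(env.read_clock(),2),env.read_tool_pos().round(4),env.read_contact_force().round(2))
shot("wrist","w5")
```

```text
17.59 [0.4924 0.1252 0.0463] [0.58 0.12 0.03]Traceback (most recent call last):
  File "<stdin>", line 10, in <module>
station.PlanningError: the arm cannot follow that straight line within its joint ranges
```

Run:
```python
from h import *
print(env.read_joint_positions(),env.read_tool_pos())
R=env.read_tcp_rot();print(R.round(4))
piv=np.array([.6212,-.0705]);r=.2195
for a in (.42,.36,.2,.0,-.037):
    p=piv+r*np.array([-np.sin(a),np.cos(a)])
    for y in (0,-5,-10): print(a,p.round(4),y,env.solve_ik([p[0]-.0295,p[1],.046],down(y)))
```

```text
[-5.09906274e-01 -8.58702919e+00 -2.46223395e+01  7.39662104e+01
 -3.59658231e-03  1.79481021e+02] [0.49240999 0.12520168 0.04629028]
[[ 1.e+00  2.e-04 -0.e+00]
 [ 2.e-04 -1.e+00 -1.e-04]
 [-0.e+00  1.e-04 -1.e+00]]
0.42 [0.5317 0.1299] 0 [ 3.68506725e-02 -6.63957455e+00 -2.28662331e+01  7.37733415e+01
  0.00000000e+00 -1.79963149e+02]
0.42 [0.5317 0.1299] -5 [ 3.68506725e-02 -6.63957455e+00 -2.28662331e+01  7.37733415e+01
  0.00000000e+00 -1.74963149e+02]
0.42 [0.5317 0.1299] -10 [ 3.68506725e-02 -6.63957455e+00 -2.28662331e+01  7.37733415e+01
  0.00000000e+00 -1.69963149e+02]
0.36 [0.5439 0.1349] 0 [   0.59283705   -4.29447366  -20.66030799   73.63416567    0.
 -179.40716295]
0.36 [0.5439 0.1349] -5 [   0.59283705   -4.29447366  -20.66030799   73.63416567    0.
 -174.40716295]
0.36 [0.5439 0.1349] -10 [   0.59283705   -4.29447366  -20.66030799   73.63416567    0.
 -169.40716295]
0.2 [0.5776 0.1446] 0 [   1.56517861    1.8715424   -14.57549763   73.55295998    0.
 -178.43482139]
0.2 [0.5776 0.1446] -5 [   1.56517861    1.8715424   -14.57549763   73.55295998    0.
 -173.43482139]
0.2 [0.5776 0.1446] -10 [   1.56517861    1.8715424   -14.57549763   73.55295998    0.
 -168.43482139]
0.0 [0.6212 0.149 ] 0 [   1.87118917    9.31317281   -6.68253763   74.00428956    0.
 -178.12881083]
0.0 [0.6212 0.149 ] -5 [   1.87118917    9.31317281   -6.68253763   74.00428956    0.
 -173.12881083]
0.0 [0.6212 0.149 ] -10 [   1.87118917    9.31317281   -6.68253763   74.00428956    0.
 -168.12881083]
-0.037 [0.6293 0.1488] 0 [   1.83181623   10.65088981   -5.20056077   74.14854943    0.
 -178.16818377]
-0.037 [0.6293 0.1488] -5 [   1.83181623   10.65088981   -5.20056077   74.14854943    0.
 -173.16818377]
-0.037 [0.6293 0.1488] -10 [   1.83181623   10.65088981   -5.20056077   74.14854943    0.
 -168.16818377]
```

Run:
```python
from h import *
piv=np.array([.6212,-.0705]);r=.2195
n=np.array([np.cos(np.radians(20)),np.sin(np.radians(20))])
for i,a in enumerate((.48,.42,.36)):
    p=piv+r*np.array([-np.sin(a),np.cos(a)])-.0295*n
    env.movel([*p,0.046],frame=down(20) ,rate=0.06)
    print(round(env.read_clock(),2),env.read_tool_pos().round(4),env.read_contact_force().round(2))
shot("wrist","w5")
```

```text
18.09 [0.492  0.1141 0.0461] [-0.36 -0.14 -0.18]
18.46 [0.5039 0.12   0.0459] [-0.24 -0.35 -0.3 ]
18.82 [0.516  0.1249 0.0459] [-0.32 -0.49 -0.65]
```

View pics/w5.png

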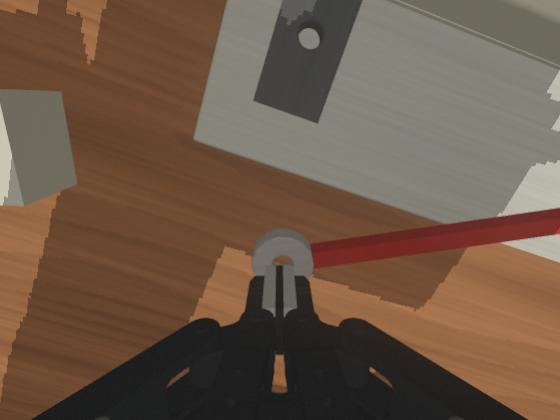

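Run:
```python
from h import *
f=np.load("w5.npz");ci={k:f[k] for k in("camera_matrix","distortion","xyz","rotation")}
print(onz(ci,[(283,260),(309,38)],[.056,.041]).round(4))
print(proj(ci,[[*env.read_tool_pos()]]),proj(ci,[[.514,.121,.056],[.516,.125,.056]]))
im=f["im"];cv2.imwrite("pics/w5c.png",cv2.resize(im[215:315,220:360],None,fx=5,fy=5,interpolation=cv2.INTER_CUBIC))
```

```text
[[0.5167 0.1227 0.056 ]
 [0.6275 0.1498 0.041 ]]
[[278.91162534 252.1052003 ]] [[284.12095874 264.86375225]
 [278.67206794 259.69131524]]
```

View pics/w5c.png

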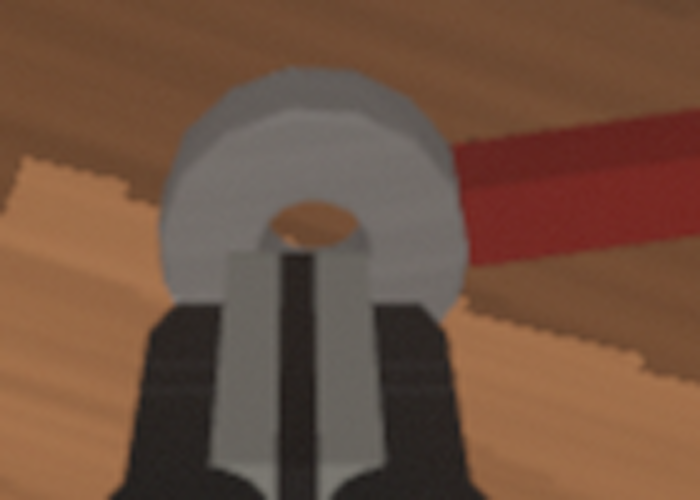

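Run:
```python
from h import *
f=np.load("w5.npz");ci={k:f[k] for k in("camera_matrix","distortion","xyz","rotation")}
p=env.read_tool_pos();n=np.array([np.cos(np.radians(20)),np.sin(np.radians(20)),0])
for dz in (0,.005,.01,.015,.02,.025): print(dz,proj(ci,[p+[0,0,dz],p+.011*n+[0,0,dz]]).round(1).tolist())
print("depth at pad",f["d"][272,285],f["d"][266:300:6,270])
cs=env.camera_info("scene")
for dz in (0,.01,.02,.03): print(proj(cs,[[.5997,.0886,.046+dz]]).round(1),(proj(cs,[[.5997,.0886,.046+dz]])-[150,150])*3.2)
```

```text
0 [[278.9, 252.1], [278.9, 234.9]]
0.005 [[278.9, 255.9], [278.9, 238.3]]
0.01 [[278.9, 259.9], [278.9, 242.0]]
0.015 [[278.9, 264.1], [278.9, 245.8]]
0.02 [[278.9, 268.6], [278.9, 249.8]]
0.025 [[278.9, 273.3], [278.9, 254.1]]
depth at pad 0.14851439 [0.153895   0.14918609 0.1422482  0.13863146 0.13376673 0.13051505]
[[286.4 236.1]] [[436.56439703 275.63308774]]
[[286.5 233.3]] [[436.86291612 266.41442353]]
[[286.6 230.3]] [[437.16426611 257.10123278]]
[[286.7 227.4]] [[437.4684767  247.69238607]]
```

Run:
```python
from h import *
def pt(f,u,v):
    ci={k:f[k] for k in("camera_matrix","distortion","xyz","rotation")}
    o,d=ray(ci,[(u,v)]);return (o+d[0]*f["d"][v,u]).round(4)
f=np.load("w5.npz");print(env.read_tool_pos())
for v in (264,266,268,272,280,300): print(v,pt(f,270,v),pt(f,290,v))
print("ring",pt(f,260,245),pt(f,283,240),"base",pt(f,250,140),"lug",pt(f,300,80),"table",pt(f,150,250))
```

```text
[0.51585092 0.12480468 0.04587603]
264 [0.5113 0.1285 0.0551] [0.5111 0.116  0.0466]
266 [0.5251 0.1326 0.0842] [0.5282 0.1237 0.0839]
268 [0.5251 0.1326 0.086 ] [0.5284 0.1239 0.0864]
272 [0.5249 0.1324 0.0893] [0.5285 0.1241 0.0903]
280 [0.525  0.1322 0.0964] [0.5285 0.1243 0.0974]
300 [0.5259 0.1321 0.1126] [0.528  0.1246 0.1118]
ring [0.5204 0.1377 0.0548] [0.5279 0.1268 0.0553] base [0.5664 0.163  0.0069] lug [0.6083 0.147  0.0402] table [4.639e-01 2.077e-01 2.000e-04]
```

Run:
```python
from h import *
def pt(f,u,v):
    ci={k:f[k] for k in("camera_matrix","distortion","xyz","rotation")}
    o,d=ray(ci,[(u,v)]);return (o+d[0]*f["d"][v,u]).round(4)
f=np.load("w1.npz") 
for u,v in [(180,283),(172,284),(168,287),(180,290),(180,310),(378,284),(390,286),(165,300)]: print(u,v,pt(f,u,v))
print(env.read_joint_positions())
```

```text
180 283 [0.5596 0.1778 0.2705]
172 284 [0.5611 0.1801 0.2738]
168 287 [0.5612 0.181  0.2762]
180 290 [0.5575 0.1773 0.2727]
180 310 [0.5492 0.1774 0.2753]
378 284 [0.5594 0.0918 0.2711]
390 286 [0.5612 0.0882 0.2757]
165 300 [0.5611 0.1792 0.2856]
[-5.31172557e-01 -4.43515896e+00 -2.08074569e+01  7.36560192e+01
 -3.14374051e-03  1.59471374e+02]
```

Run:
```python
from h import *
piv=np.array([.6212,-.0705]);r=.2195; DZ=.0375
n=np.array([np.cos(np.radians(20)),np.sin(np.radians(20))])
def P(a): return piv+r*np.array([-np.sin(a),np.cos(a)])-.0295*n
p=np.array([.515,.122])-.050*n
env.movel([*p,0.048],frame=down(20),rate=0.2)
env.movel([*p,0.047-DZ],frame=down(20),rate=0.12)
print(env.read_clock(),env.read_contact_force().round(2))
for i,a in enumerate((.46,.36)):
    env.movel([*P(a),0.047-DZ],frame=down(20) ,rate=0.08)
    print(round(env.read_clock(),2),env.read_tool_pos().round(4),env.read_contact_force().round(2))
shot("wrist","w6")
```

```text
19.75 [ 0.32 -0.56  0.53]
20.27 [0.4962 0.1161 0.0098] [ 0.36 -0.4   0.34]
20.7 [0.5159 0.1248 0.0095] [ 0.19  0.31 -0.07]
```

View pics/w6.png

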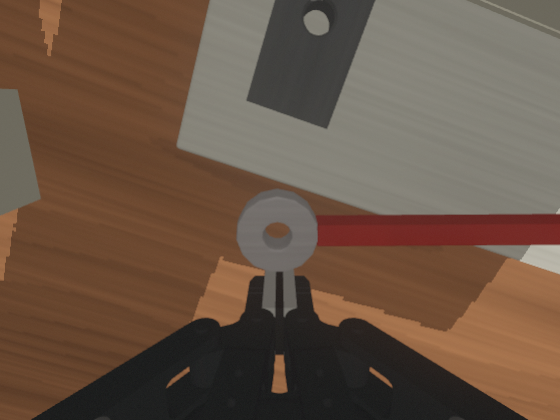

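Run:
```python
from h import *
f=np.load("w6.npz");ci={k:f[k] for k in("camera_matrix","distortion","xyz","rotation")}
piv=np.array([.6212,-.0705]);r=.2195; DZ=.0375
n=np.array([np.cos(np.radians(20)),np.sin(np.radians(20))])
def C(a): return piv+r*np.array([-np.sin(a),np.cos(a)])
def P(a): return C(a)-.0295*n
print("ring seen",onz(ci,[(277,233),(317,22)],[.056,.041]).round(4),"want",C(.36))
for i,a in enumerate((.26,.16,.06,-.022)):
    env.movel([*P(a),0.047-DZ],frame=down(20) ,rate=0.1)
    print(round(env.read_clock(),2),env.read_tool_pos().round(4),env.read_contact_force().round(2))
ci,im,d=shot("wrist","w7")
cv2.imwrite("pics/w7c.png",cv2.resize(im[100:300,180:380],None,fx=3.5,fy=3.5,interpolation=cv2.INTER_CUBIC))
```

```text
ring seen [[0.5451 0.1362 0.056 ]
 [0.6272 0.1497 0.041 ]] want [0.54387581 0.13492935]
21.12 [0.5367 0.1314 0.0094] [-0.21 -0.81  0.04]
21.48 [0.558  0.136  0.0094] [ 0.2   0.22 -0.32]
21.85 [0.5798 0.1384 0.0094] [0.03 0.07 0.13]
22.18 [0.5978 0.1388 0.0094] [-0.47 -0.05  0.05]
```

View pics/w7c.png

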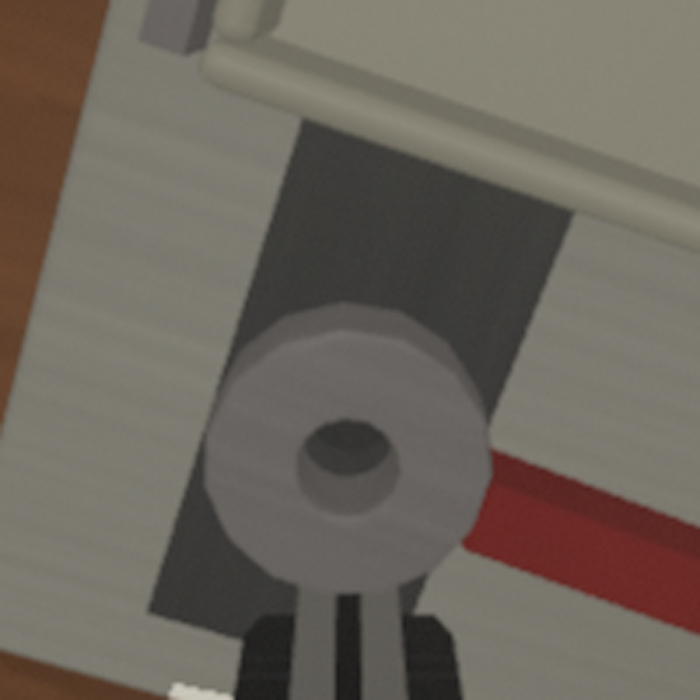

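View pics/w7.png

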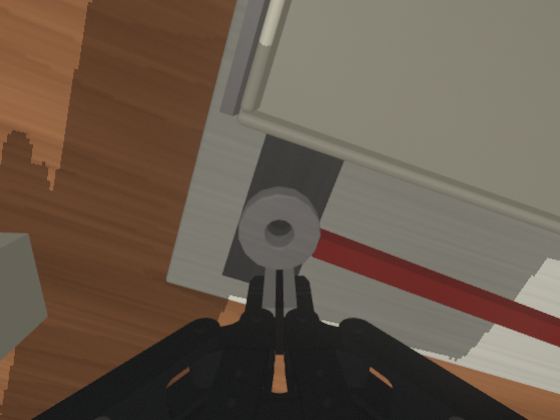

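Run:
```python
from h import *
f=np.load("w7.npz");ci={k:f[k] for k in("camera_matrix","distortion","xyz","rotation")}
c=lambda u,v:(u/3.5+180,v/3.5+100)
P=onz(ci,[c(150,612),c(243,640),c(302,120),c(348,461),c(350,467),c(572,210)],[.041,.041,.041,.056,.056,.041]);print(P.round(4))
th=.0226
ex=np.array([np.cos(th),np.sin(th)]);ey=np.array([-ex[1],ex[0]])
for k in (3,4): print("ring - lug end along x",(P[k]-P[0])[:2]@ex,(P[k]-P[1])[:2]@ex, "from +y edge",(P[k]-P[0])[:2]@ey,(P[k]-P[2])[:2]@ey)
e=P[2]-P[0];print("lug edge dir",np.arctan2(e[1],e[0]))
f=np.load("w1.npz");im=f["im"];ci={k:f[k] for k in("camera_matrix","distortion","xyz","rotation")}
c=lambda u,v:(u/6+235,v/6+60)
P=onz(ci,[c(88,502),c(288,497),c(182,276)],.041);print(P.round(4),[(P[2]-P[k])[:2]@ex for k in(0,1)])
```

```text
[[0.5908 0.1659 0.041 ]
 [0.591  0.152  0.041 ]
 [0.6626 0.1681 0.041 ]
 [0.628  0.1495 0.056 ]
 [0.6273 0.149  0.056 ]
 [0.6638 0.1326 0.041 ]]
ring - lug end along x 0.03673719601525174 0.03684636110834568 from +y edge -0.017180006487115134 -0.017810595632350226
ring - lug end along x 0.036070451462576 0.036179616555669945 from +y edge -0.01766276827410799 -0.01829335741934308
lug edge dir 0.031387036761993274
[[0.5907 0.1658 0.041 ]
 [0.5916 0.1303 0.041 ]
 [0.6288 0.1486 0.041 ]] [np.float64(0.037660775548162835), np.float64(0.03760437252910715)]
```

Run:
```python
from h import *
f=np.load("w1.npz");ci={k:f[k] for k in("camera_matrix","distortion","xyz","rotation")}
c=lambda u,v:(u/5+80,v/5+160)
print(onz(ci,[c(136,344),c(234,272)],[.096,.056]).round(4))
print("stand corners",onz(ci,[c(50,186),c(178,427),c(300,100),c(420,345)],.05).round(4))
ct=env.camera_info("top");print("top cam handle top",onz(ct,[(150+70/3,110+326/3)],.096).round(4))
n=np.array([np.cos(np.radians(20)),np.sin(np.radians(20))]);DZ=.0375
p=env.read_tool_pos()
env.movel([p[0]+.0013,p[1],p[2]],frame=down(20),rate=0.03)
q=p[:2]-.025*n
env.movel([*q,p[2]],frame=down(20),rate=0.12)
env.movel([*q,.125-DZ],frame=down(20),rate=0.2)
print(env.read_clock())
env.open_gripper();print(env.read_clock())
env.goto([.515,.285,.19-DZ],down(25))
print(env.read_clock(),env.read_tool_pos())
ci,im,d=shot("wrist","w8")
```

```text
[[0.5153 0.3031 0.096 ]
 [0.5163 0.3013 0.056 ]]
stand corners [[0.5342 0.3414 0.05  ]
 [0.4764 0.3229 0.05  ]
 [0.5534 0.2841 0.05  ]
 [0.4967 0.2648 0.05  ]]
top cam handle top [[0.5123 0.3024 0.096 ]]
23.3917
24.175
24.9167 [0.51510743 0.28473795 0.15215608]
```

View pics/w8.png

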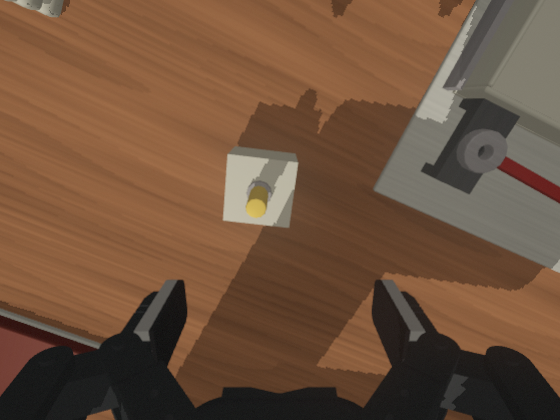

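Run:
```python
from h import *
f=np.load("w8.npz");im=f["im"];ci={k:f[k] for k in("camera_matrix","distortion","xyz","rotation")}
hsv=cv2.cvtColor(im,cv2.COLOR_BGR2HSV);m=cv2.inRange(hsv,(20,110,60),(35,255,255));m[:, :200]=0
ys,xs=np.nonzero(m);print(xs.min(),xs.max(),ys.min(),ys.max())
cv2.imwrite("pics/w8c.png",cv2.resize(im[140:235,215:305],None,fx=6,fy=6,interpolation=cv2.INTER_CUBIC))
cv2.imwrite("pics/w8d.png",cv2.resize(im[80:210,410:560],None,fx=5,fy=5,interpolation=cv2.INTER_CUBIC))
```

```text
246 267 186 217
```

View pics/w8c.png

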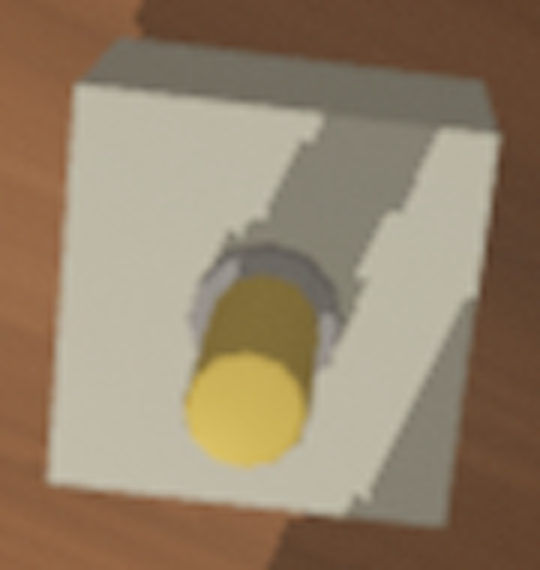

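View pics/w8d.png

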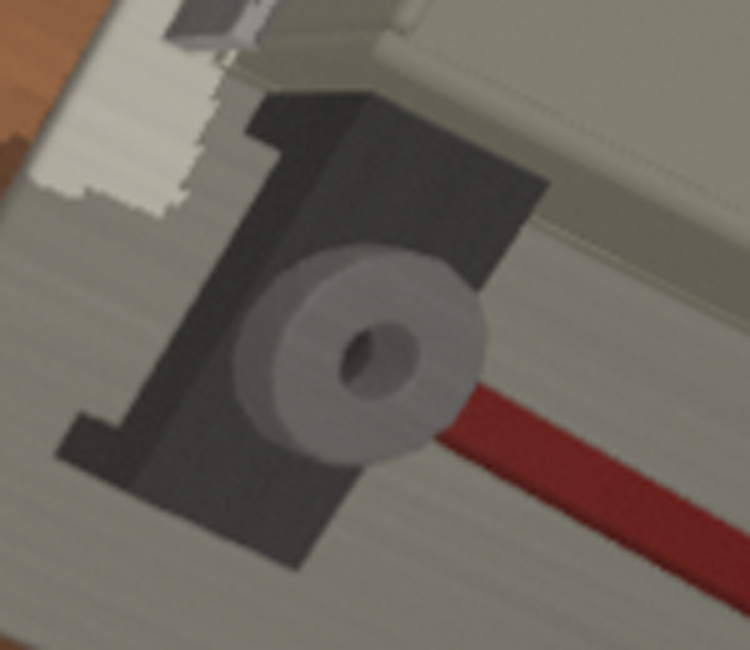

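Run:
```python
from h import *
f=np.load("w8.npz");ci={k:f[k] for k in("camera_matrix","distortion","xyz","rotation")}
c=lambda u,v:(u/6+215,v/6+140)
P=onz(ci,[c(246,408),c(265,316)],[.096,.056]);print(P.round(4))
c=lambda u,v:(u/5+410,v/5+80)
P=onz(ci,[c(130,490),c(298,572),c(370,92),c(550,183),c(379,356),c(380,360)],[.041]*4+[.056]*2);print(P.round(4),P[:4].mean(0))
```

```text
[[0.5159 0.3039 0.096 ]
 [0.5166 0.3041 0.056 ]]
[[0.5914 0.1659 0.041 ]
 [0.5915 0.1298 0.041 ]
 [0.6642 0.168  0.041 ]
 [0.6651 0.132  0.041 ]
 [0.6275 0.1497 0.056 ]
 [0.6271 0.1492 0.056 ]] [0.62805829 0.14893401 0.041     ]
```

Run:
```python
from h import *
DZ=.0375
env.movel([.5160,.3035,.125-DZ],frame=down(25),rate=0.2)
env.movel([.5160,.3035,.0590-DZ],frame=down(25),rate=0.12)
print(env.read_clock(),env.read_contact_force().round(2))
env.grab()
print(env.read_clock(),env.read_gripper_width(),env.read_contact_force().round(2),env.read_tool_pos().round(4))
ci,im,d=shot("wrist","w9")
ci,im,d=shot("scene","s9")
cv2.imwrite("pics/s9c.png",cv2.resize(im[190:310,280:440],None,fx=4.5,fy=4.5,interpolation=cv2.INTER_CUBIC))
```

```text
26.1583 [-0.77  0.16  0.03]
26.8083 0.015284237171788726 [-1.46  0.8   5.96] [0.5166 0.3037 0.0224]
```

View pics/w9.png

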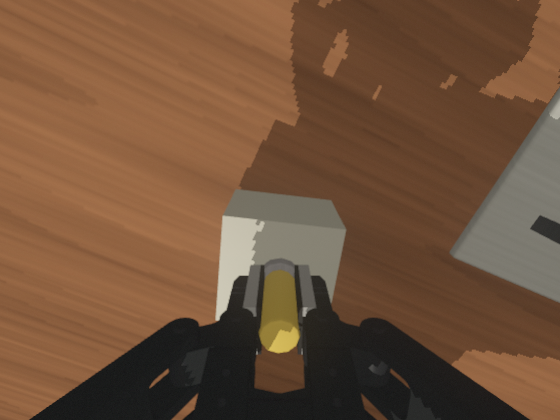

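View pics/s9c.png

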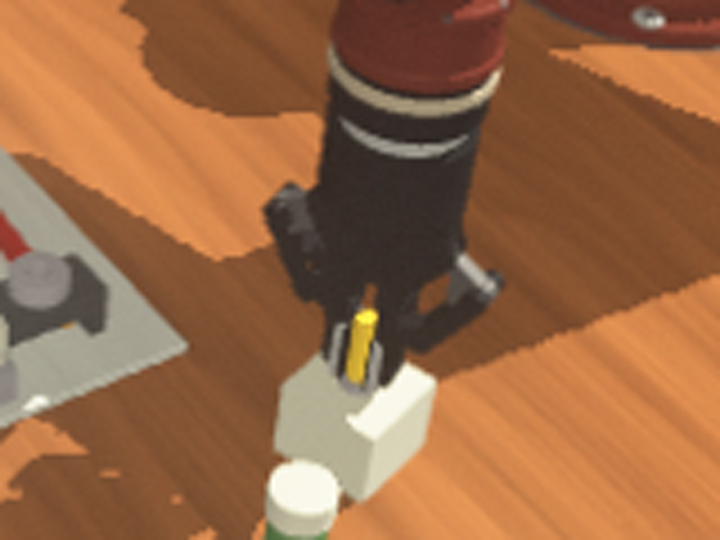

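Run:
```python
from h import *
f=np.load("w9.npz");im=f["im"];ci={k:f[k] for k in("camera_matrix","distortion","xyz","rotation")}
hsv=cv2.cvtColor(im,cv2.COLOR_BGR2HSV);m=cv2.inRange(hsv,(22,150,150),(35,255,255))
ys,xs=np.nonzero(m);print(xs.min(),xs.max(),ys.min(),ys.max())
v=ys.max();r=(xs.max()-xs.min())/2
top=onz(ci,[((xs.min()+xs.max())/2,ys.max()-16)],.096);print("handle top",top.round(4),"tcp",env.read_tool_pos().round(4))
p=env.read_tool_pos();
env.movel([p[0],p[1],.0224+.068],frame=down(25),rate=0.1)
print(env.read_clock(),env.read_contact_force().round(2),env.read_gripper_width())
env.movel([.6280,.1493,.0904],frame=down(25),rate=0.15)
print(env.read_clock(),env.read_tool_pos().round(4),env.read_contact_force().round(2),env.read_gripper_width())
ci,im,d=shot("wrist","w10")
cv2.imwrite("pics/w10c.png",cv2.resize(im[180:380,180:380],None,fx=3.5,fy=3.5,interpolation=cv2.INTER_CUBIC))
ci,im,d=shot("scene","s10")
cv2.imwrite("pics/s10c.png",cv2.resize(im[170:310,190:370],None,fx=4.2,fy=4.2,interpolation=cv2.INTER_CUBIC))
```

```text
262 298 321 352
handle top [[0.5171 0.3035 0.096 ]] tcp [0.5166 0.3037 0.0224]
27.75 [-1.01  0.35 -0.69] 0.01470319949646846
29.1667 [0.6276 0.1501 0.0904] [0.17 0.87 0.59] 0.014510438982575955
```

View pics/w10c.png

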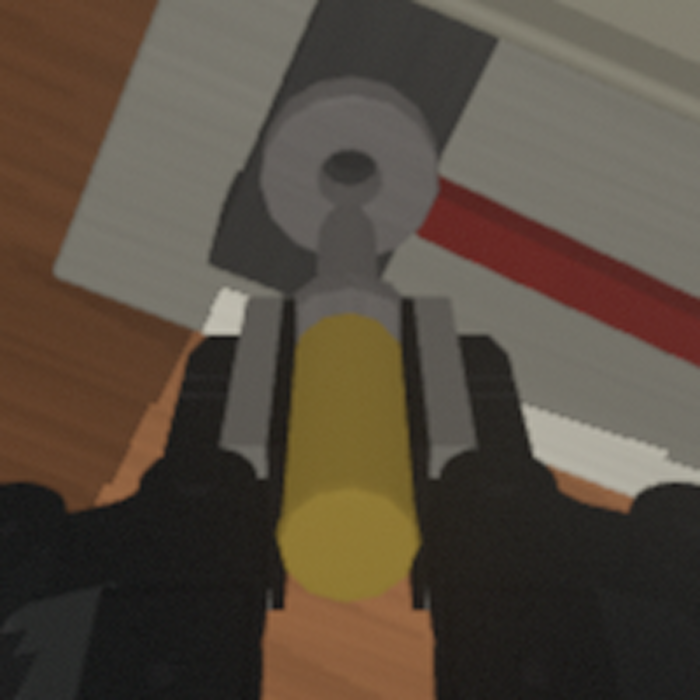

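View pics/s10c.png

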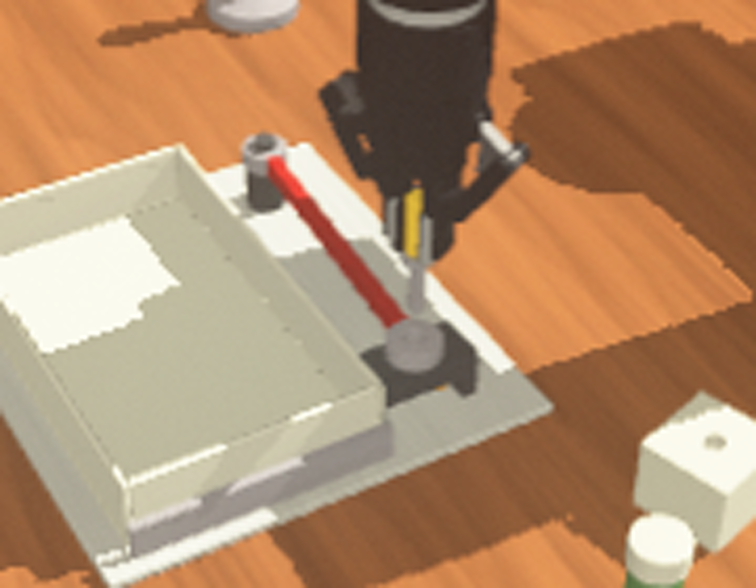

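Run:
```python
from h import *
f=np.load("w10.npz");im=f["im"];ci={k:f[k] for k in("camera_matrix","distortion","xyz","rotation")}
c=lambda u,v:(u/3.5+180,v/3.5+180)
tx=np.array([np.cos(np.radians(25)),np.sin(np.radians(25))]);ty=np.array([tx[1],-tx[0]])
tcp=env.read_tool_pos()
P=onz(ci,[c(348,543),c(347,193),c(350,177),c(350,178)],[.164,.078,.056,.056])
names=["handle top","tip rim","ring outer","hole"]
for n,p in zip(names,P): print(n,p.round(4),"rel tcp along tool x,y mm",((p-tcp)[:2]@tx*1000).round(2),((p-tcp)[:2]@ty*1000).round(2))
# lug corner
Q=onz(ci,[c(210,262),c(497,40)],.041);print(Q.round(4))
cv2.imwrite("pics/w10e.png",cv2.resize(im[195:270,240:320],None,fx=9,fy=9,interpolation=cv2.INTER_CUBIC))
ang=np.linspace(0,2*np.pi,60)
for r,z in((.004,.078),(.005,.083)):
    C=np.c_[tcp[0]+r*np.cos(ang),tcp[1]+r*np.sin(ang),0*ang+z]; q=(proj(ci,C)-[240,195])*9; print(r,q.min(0),q.max(0))
```

```text
handle top [0.6285 0.1503 0.164 ] rel tcp along tool x,y mm 0.85 0.15
tip rim [0.6326 0.1523 0.078 ] rel tcp along tool x,y mm 5.43 0.06
ring outer [0.6275 0.1492 0.056 ] rel tcp along tool x,y mm -0.45 0.67
hole [0.6273 0.1492 0.056 ] rel tcp along tool x,y mm -0.66 0.67
[[0.5912 0.1657 0.041 ]
 [0.6617 0.1324 0.041 ]]
0.004 [293.73928752 380.34425931] [408.70414763 485.57627829]
0.005 [277.67234809 396.05086497] [424.7522916  530.19323027]
```

View pics/w10e.png

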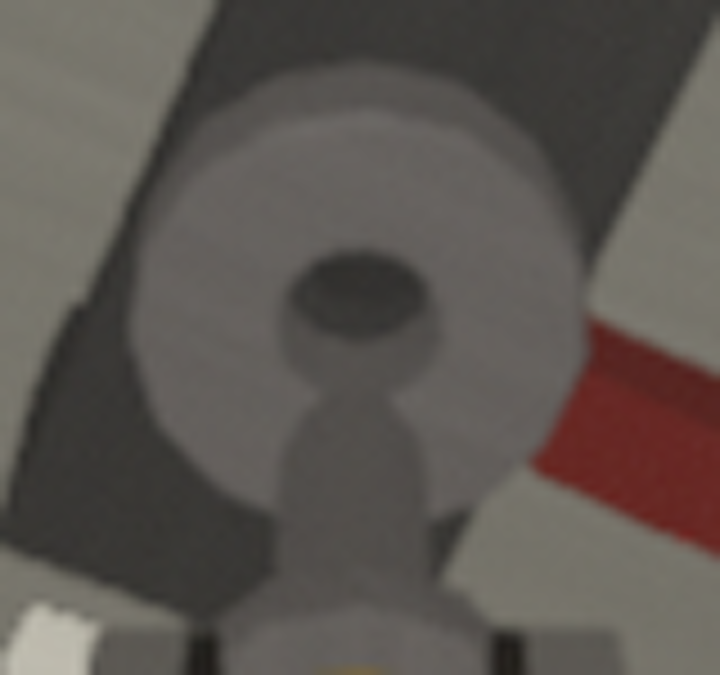

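```bash
cat >> h.py <<'E'
def F(k=4):
    return np.mean([env.read_contact_force() for _ in range(k)],0)
def go(xy,z,rate=.03): env.movel([xy[0],xy[1],z],frame=down(25),rate=rate)
def rep(tag=""):
    print(tag,round(env.read_clock(),2),env.read_tool_pos().round(4),F().round(2))
E
python3 - <<'E'
from h import *
xy=np.array([.6275,.1492])
go(xy,.0724,.05);rep("tip60")
e=xy-env.read_tool_pos()[:2];print("err mm",e*1000)
env.dwell(.15);rep("dw")
E
```

```text
tip60 29.77 [0.6271 0.1492 0.072 ] [ 1.09 -0.41 -0.67]
err mm [0.35069288 0.00652642]
dw 29.93 [0.6277 0.1492 0.0728] [-0.8   0.22 -0.18]
```

Run:
```python
from h import *
xy=np.array([.6275,.1492])
b=F(6);print(b)
for z in np.arange(.0709,.0565,-.0015):
    go(xy,z,.03); f=F()
    print(round(z,4),round(env.read_clock(),2),env.read_tool_pos().round(4),f.round(2))
    if f[2]-b[2]>4 or np.hypot(*(f-b)[:2])>5: print("stop");break
ci,im,d=shot("wrist","w11")
cv2.imwrite("pics/w11c.png",cv2.resize(im[195:270,240:320],None,fx=8,fy=8,interpolation=cv2.INTER_CUBIC))
```

```text
[-0.80418715  0.2174224  -0.18043655]
0.0709 30.18 [0.6275 0.1492 0.0709] [-0.01 -0.73 -0.74]
0.0694 30.43 [0.6274 0.1492 0.0692] [-0.57  0.02 -0.04]
0.0679 30.68 [0.6274 0.1492 0.0677] [ 0.11  0.61 -1.02]
0.0664 30.93 [0.6274 0.1492 0.0662] [ 0.29  0.17 -0.88]
0.0649 31.18 [0.6274 0.1492 0.0647] [ 0.2  -0.04 -0.53]
0.0634 31.43 [0.6274 0.1492 0.0633] [-0.16  0.29 -1.02]
0.0619 31.68 [0.6274 0.1492 0.0617] [ 0.55  0.65 -0.35]
0.0604 31.93 [0.6274 0.1492 0.0603] [-0.45  0.53 -0.34]
0.0589 32.17 [0.6274 0.1492 0.0587] [-0.42 -0.7  -0.54]
0.0574 32.42 [0.6274 0.1492 0.0573] [-0.35  0.01  0.21]
```

View pics/w11c.png

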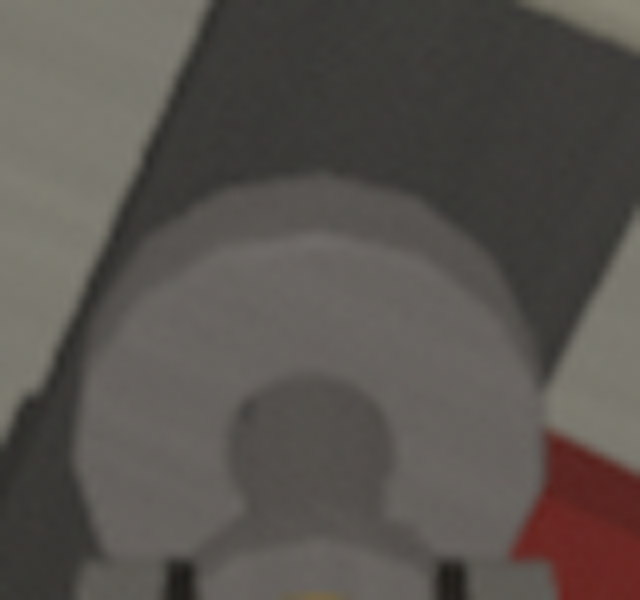

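Run:
```python
from h import *
xy=np.array([.6282,.1491])
go(xy,.0574,.03)
for z in np.arange(.0564,.0475,-.001):
    go(xy,z,.03); f=F()
    print(round(z,4),round(env.read_clock(),2),env.read_tool_pos().round(4),f.round(2))
    if f[2]>4 or np.hypot(*f[:2])>5: print("stop");break
```

```text
0.0564 32.98 [0.6281 0.1491 0.0563] [-0.66  0.53 -0.2 ]
0.0554 33.23 [0.6281 0.1491 0.0553] [ 0.66  0.56 -1.12]
0.0544 33.48 [0.6282 0.1491 0.0543] [-0.29  0.13  0.31]
0.0534 33.73 [0.6282 0.1491 0.0533] [ 0.16 -0.43 -0.05]
0.0524 33.98 [0.6282 0.1491 0.0523] [-0.57  0.46 -0.74]
0.0514 34.23 [0.6281 0.1491 0.0513] [ 0.26 -0.   -0.24]
0.0504 34.48 [0.6281 0.1491 0.0503] [-0.32  0.23 -0.23]
0.0494 34.73 [0.6281 0.1491 0.0493] [ 0.24 -0.08 -1.08]
0.0484 34.98 [0.6283 0.1491 0.0484] [ 2.13  0.1  -1.32]
```

Run:
```python
from h import *
xy=np.array([.6286,.1491]);z=.0484
go(xy,z,.03);rep("shift")
while z>.0275:
    z-=.0012; go(xy,z,.03); f=F()
    xy=xy+np.clip(np.where(abs(f[:2])>1.5,f[:2]*.00012,0),-.0004,.0004)
    print(round(z,4),round(env.read_clock(),2),env.read_tool_pos().round(4),f.round(2),(xy*1000).round(1))
    if f[2]>5 or np.hypot(*f[:2])>9: print("stop");break
```

```text
shift 35.23 [0.6285 0.1491 0.0483] [-0.63  0.73 -1.15]
0.0472 35.48 [0.6286 0.1491 0.0471] [-0.07  0.88 -0.17] [628.6 149.1]
0.046 35.73 [0.6286 0.1491 0.0459] [ 0.31  0.78 -1.19] [628.6 149.1]
0.0448 35.98 [0.6286 0.1491 0.0447] [ 0.82 -0.42 -1.4 ] [628.6 149.1]
0.0436 36.23 [0.6286 0.1491 0.0435] [ 0.53  0.52 -1.94] [628.6 149.1]
0.0424 36.48 [0.6286 0.1491 0.0423] [ 0.95  0.85 -1.39] [628.6 149.1]
0.0412 36.73 [0.6286 0.1491 0.0411] [ 0.68  0.83 -0.96] [628.6 149.1]
0.04 36.98 [0.6286 0.1491 0.0399] [ 0.93  0.53 -1.11] [628.6 149.1]
0.0388 37.23 [0.6286 0.1491 0.0387] [ 1.7   1.26 -1.53] [628.8 149.1]
0.0376 37.48 [0.6287 0.149  0.0374] [ 0.03 -0.03 -0.99] [628.8 149.1]
0.0364 37.73 [0.6287 0.1491 0.0362] [-0.32  1.24 -0.87] [628.8 149.1]
0.0352 37.98 [0.6288 0.149  0.0351] [ 1.11  0.07 -0.04] [628.8 149.1]
0.034 38.23 [0.6288 0.1491 0.0339] [-0.27 -0.13 -0.52] [628.8 149.1]
0.0328 38.48 [0.6288 0.1491 0.0327] [-0.43  0.81 -2.2 ] [628.8 149.1]
0.0316 38.73 [0.6288 0.1491 0.0315] [ 0.08  0.19 -1.73] [628.8 149.1]
0.0304 38.98 [0.6288 0.1491 0.0303] [-0.39 -0.31 -0.09] [628.8 149.1]
0.0292 39.23 [0.6288 0.1491 0.0291] [-0.01  0.47 -1.12] [628.8 149.1]
0.028 39.48 [0.6296 0.1491 0.029 ] [ 0.29 -0.12  5.11] [628.8 149.1]
stop
```

Run:
```python
from h import *
ci,im,d=shot("scene","s12")
cv2.imwrite("pics/s12c.png",cv2.resize(im[170:310,190:370],None,fx=4.2,fy=4.2,interpolation=cv2.INTER_CUBIC))
ci,im,d=shot("wrist","w12")
```

```text
(no output)
```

View pics/s12c.png

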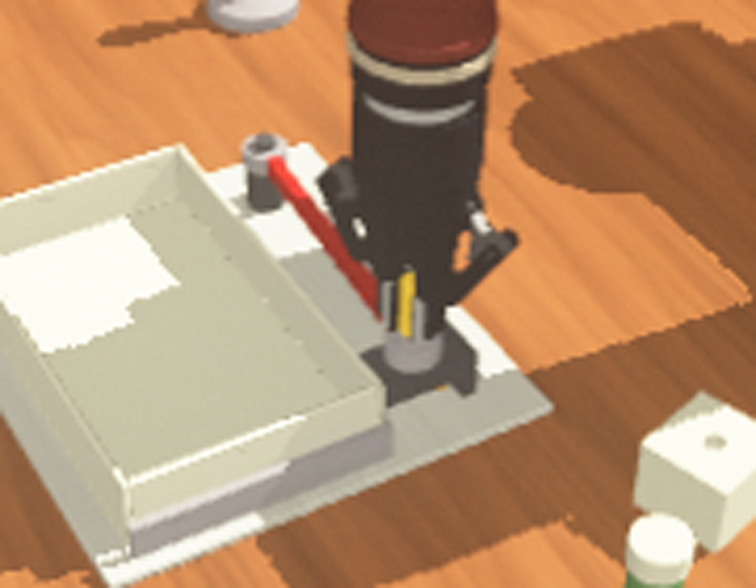

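View pics/w12.png

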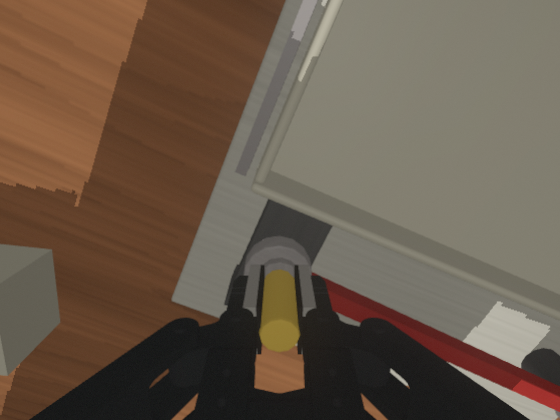

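Run:
```python
from h import *
p=env.read_tool_pos();go([.6288,.1491],.0290,.02);rep()
env.open_gripper();rep("open");print(env.read_gripper_width())
go([.6288,.1491],.115,.12);rep("up")
go([.60,.12],.16,.15);rep()
ci,im,d=shot("wrist","w13")
cv2.imwrite("pics/w13c.png",cv2.resize(im[80:280,180:380],None,fx=3.5,fy=3.5,interpolation=cv2.INTER_CUBIC))
ci,im,d=shot("scene","s13")
cv2.imwrite("pics/s13c.png",cv2.resize(im[170:310,190:370],None,fx=4.2,fy=4.2,interpolation=cv2.INTER_CUBIC))
shot("top","t13")
```

```text
39.83 [0.6288 0.1491 0.029 ] [-0.49  0.01  1.76]
open 40.51 [0.6288 0.1491 0.029 ] [-0.26  0.85 -0.84]
0.08564508442445265
up 41.38 [0.6283 0.1491 0.1141] [-0.9   0.08  0.2 ]
 41.93 [0.6    0.1201 0.1593] [ 0.19 -0.09 -0.1 ]
```

View pics/s13c.png

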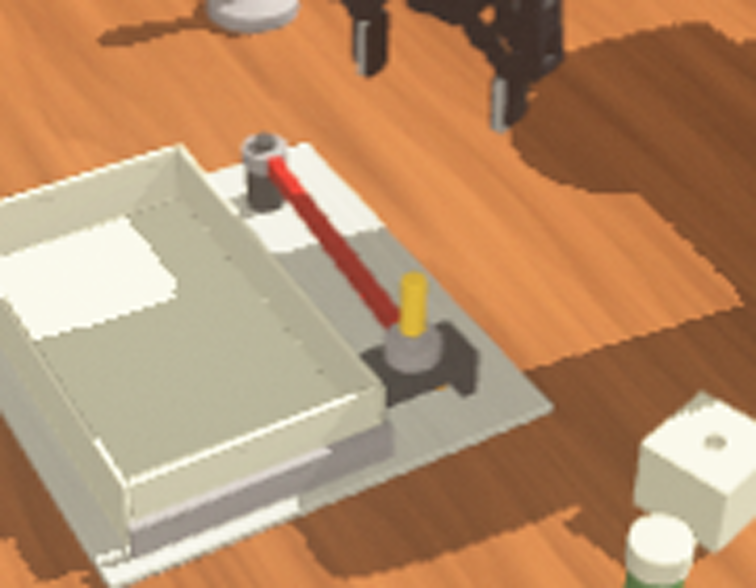

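View pics/w13.png

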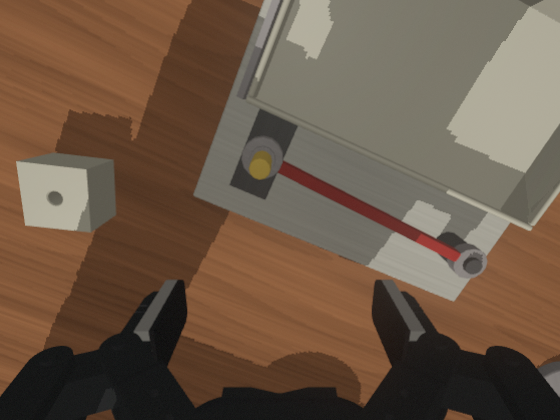

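View pics/t13.png

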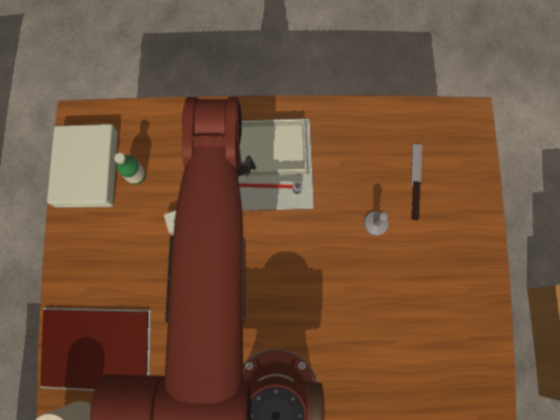

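Run:
```python
from h import *
f=np.load("w13.npz");ci={k:f[k] for k in("camera_matrix","distortion","xyz","rotation")}
im=f["im"];hsv=cv2.cvtColor(im,cv2.COLOR_BGR2HSV);m=cv2.inRange(hsv,(20,110,60),(35,255,255));m[200:]=0;m[:,:200]=0
ys,xs=np.nonzero(m);print(xs.min(),xs.max(),ys.min(),ys.max())
def pt(u,v):
    o,d=ray(ci,[(u,v)]);return (o+d[0]*f["d"][v,u]).round(4)
for uv in [(259,166),(260,169),(262,171),(255,168)]: print("handle top",pt(*uv))
print("ring top",pt(250,145),pt(247,165),pt(279,160))
print("collar",pt(258,142),pt(264,143))
P=onz(ci,[(469.5,262),(260,168)],[.056,.102]);print(P.round(4))
v=P[1]-P[0];print("gate approx",np.arctan2(-v[0],v[1])-.0226,np.hypot(*v[:2]))
```

```text
249 271 151 179
handle top [0.6306 0.15   0.1035]
handle top [0.6283 0.1483 0.1003]
handle top [0.6279 0.1465 0.1021]
handle top [0.6277 0.1519 0.1019]
ring top [0.6338 0.1628 0.0536] [0.6176 0.1584 0.0562] [0.6329 0.1354 0.0555]
collar [0.6392 0.1577 0.056 ] [0.6405 0.1528 0.0555]
[[ 0.6215 -0.069   0.056 ]
 [ 0.6293  0.1487  0.102 ]]
gate approx -0.05837652753527825 0.2178155532579732
```

Run:
```python
from h import *
env.finish_job();print(env.read_clock())
```

```text
the job is handed in; nothing more can be done
the job is handed in; nothing more can be done
```

The gate bar is shut, and the hinge pin is through the ring and lug, fully home and released. I handed the job in at about 42 s of the 67 s allowed; no verdict is reported.

**What I did:**
- **Closing the bar:** I measured the lug hole with the wrist camera while the bar was still open. I then pushed the ring shut until it was within about 1 mm of that hole.
- **Inserting the pin:** I took the pin from its stand and lowered it in 1–1.5 mm steps, reading the wrist force at each one. When it touched the side of the hole at about 2 N, I eased the bar about 0.5 mm towards the tray. It then went down until the collar sat on the ring at about 5 N.

**Last checks:**

| Check | Result |
|---|---|
| Handle top above the table | 100–103.5 mm (102 mm expected when home) |
| Pin axis and ring-hole centre | about 1–2 mm apart, from camera readings taken at different times |
| Upright | looked upright in the scene picture; angle not measured |
| Gate angle | about -0.058 rad (limit ±0.08), good to about ±0.01 |
| Highest wrist force I read during insertion | about 5 N |
| Pounder, knife and spray bottle | same place in the top view |
| Gripper | open and clear of everything |

**What failed or disagreed:**
- **Fingertip position:** the real fingertips end about 37 mm short of the reported TCP. My first pushes therefore passed over the bar without touching it. I found the offset from the depth image and corrected for it.
- **Refused move:** one straight-line move was rejected because the last joint was near its limit. I turned the tool 20–25° and carried on.

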